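# Swap the parts in the carrier and close its keeper

## Task

In the two-place carrier the spring unit and the piston stand in each other's nests, so the stepped keeper cannot be turned shut over them. Swap the two, standing each fully down in the nest of the other, then turn the keeper fully shut, so that its high arm is over the tall spring unit and its low arm over the short piston. Set the parts down rather than dropping them, never tip one over, and leave the things around the carrier where they stand.

Things in the scene. Friction and masses are not known exactly. Their poses are not given: they have to be found in the camera images.
- carrier: Fixed two-place carrier: aluminium plate 286 x 105 mm, top face 20 mm above the table, low bar handles at the ends (to 159 mm from the middle, 34 mm high). Origin at the centre of its underside; x along its length, z up; any yaw. Two round nests, 71 mm wide, 6 mm deep, 88 mm either side of the middle: the spring unit's at +x, the piston's at -x. At the start each holds the wrong part.
- unit_nest (a point): Middle of the floor of the nest where the spring unit belongs (under the high arm when the keeper is shut), 14 mm above the table; axes as the carrier's.
- piston_nest (a point): Middle of the floor of the nest where the piston belongs (under the low arm when the keeper is shut), 14 mm above the table; axes as the carrier's.
- keeper (a joint): Angle (rad) of the stepped keeper about the upright post in the carrier's middle: 0 = shut, arms along the carrier over the nests; grows anticlockwise seen from above to the open stop at 1.8, arms about across. Stays where left (friction 0.08 N m, 1 N at the knob). At 0 the high arm points to the carrier's +x, the low arm to -x. The spring unit under the low arm blocks it; in its own nest each part has 4 mm to spare.
- keeper_top (a point): Top of the cap nut on the keeper's pivot post, 201 mm above the carrier's middle. Below it the hub, radius 15 mm, up to 185 mm. Two steel arms 22 mm wide reach 105 mm out to opposite sides: the high one at heights 171 to 179 mm (rubber pad below it down to 165 mm), the low one at 127 to 135 mm (pad down to 121 mm); pads 28 mm across, 88 mm out.
- keeper_knob (a point): Middle of the upright black knob on the end of the keeper's low arm, 88 mm from the pivot axis: 24 mm diameter, from 143 to 178 mm above the table; this point is at 160 mm and moves with the keeper. Pinch it or push it sideways to turn the keeper.
- spring_unit: Assembled spring unit standing in the piston's nest at the start: a coil spring between a black foot ring and a steel disc; 64 mm diameter up to 130 mm, then a pin of 15 mm diameter up to 147 mm; 0.4 to 0.65 kg. Origin at the centre of its underside, z up. Grasp the pin, or across the disc.
- piston: White plastic piston with a steel stem, standing in the spring unit's nest at the start: foot flange 65 mm diameter and 5 mm high, body 60 mm diameter up to 67 mm, stem 19 mm diameter from 67 to 103 mm; 0.2 to 0.33 kg. Origin at the centre of its underside, z up. Grasp the stem.
- spare_piston: bystander, loose, standing on the table; leave it. Another piston, on the table (not in the carrier), 65 mm diameter, 103 mm tall; origin under its middle.
- thread_lock: bystander, loose, standing on the table; leave it. Small bottle, 36 mm diameter, 104 mm tall; origin under its middle.
- spring_unit_0: bystander, loose, standing on the table; leave it. Another spring unit, on the table (not in the carrier), 65 mm diameter, 147 mm tall; origin under its middle.
Things that resemble listed ones, but are neither listed nor needed, are in the scene too. Leave any blue look-alike of the spring_unit alone. Leave any red look-alike of the piston alone.

How it is judged:
On the way, in this order (a step that is already met when the one before it is completed fails the run):
1. the spring unit and the piston stand fully down in each other's nests, released (horizontal distance between spring_unit and unit_nest below 0.006 m and z of spring_unit in the frame of unit_nest below 0.003 m and angle between each of spring_unit, piston's own z axis and vertical below 0.05 rad and linear speed of each of spring_unit, piston below 0.02 m/s and horizontal distance between piston and piston_nest below 0.006 m and z of piston in the frame of piston_nest below 0.003 m and contact force between each of the fingers, the arm and spring_unit below 0.2 N and contact force between each of the fingers, the arm and piston below 0.2 N), for 0.2 s.
2. the keeper is turned fully shut over them (value of joint keeper below 0.08 rad), for 0.2 s.
At the end, for the whole second after the job is handed in: The spring unit stands in the nest at the carrier's +x end and the piston in the one at its -x end, each within 6 mm of the nest's middle, less than 3 mm above its floor, upright within 0.05 rad and at rest; the keeper is shut to within 0.08 rad (horizontal distance between spring_unit and unit_nest below 0.006 m and z of spring_unit in the frame of unit_nest below 0.003 m and angle between each of spring_unit, piston's own z axis and vertical below 0.05 rad and linear speed of each of spring_unit, piston below 0.02 m/s and horizontal distance between piston and piston_nest below 0.006 m and z of piston in the frame of piston_nest below 0.003 m and value of joint keeper below 0.08 rad); the robot touches nothing.
It fails at once if the spring unit or the piston is tipped more than 0.6 rad from upright (angle between any of spring_unit, piston's own z axis and vertical above 0.6 rad).
It fails at once if the spring unit or the piston is dropped: faster than 0.6 m/s while the fingers do not touch it ((linear speed of spring_unit above 0.6 m/s and contact force between the fingers and spring_unit below 0.2 N) or (linear speed of piston above 0.6 m/s and contact force between the fingers and piston below 0.2 N)).
It fails at once if a bystander is moved more than 25 mm (distance of any of spare_piston, thread_lock, spring_unit_0 from where it was at the start of the episode above 0.025 m).
It also fails if it takes over 72 s, if anything falls off the work surface, if the arm or the gripper's body presses on something with over 40 N, if the wrist force passes 120 N, or if a joint passes its speed limit or range.

## Robot

A 6-joint arm with a two-finger parallel gripper is mounted at the origin on a cart in front of the work surface, level with it; the furniture and walls round the work are solid. World frame = base frame: x ahead of the robot, y to its left, z up, the work surface at z = 0. Lengths are in m, angles in rad, forces in N, time in s.
With the tool pointing down it reaches from about 0.4 to 0.825 m from the base axis. Payload 7 kg.
Tool frame: the origin (TCP) lies at the centre of the arm's flange, where the gripper is bolted on; the fingertips stand 178 mm ahead of it and the grasp point (between the pads) lies arm.tcp_to_grasp ahead of it (arm.tcp_to_grasp is the distance from the TCP to the grasp point, in m); z points along the fingers, y is the direction in which the jaws open and shut (so a half turn about z gives the same grasp; the last joint's range is limited). The gripper opens to 88 mm and grips with 3 to 60 N. Pads are 19 mm wide; open, the fingers measure 130 mm over their backs; the gripper's body (78 mm by 193 mm) begins 47 mm behind the grasp point.
Start: joints at [1.423, 0.359, 0.012, 0, -1.224, -0.288], TCP at [0.285, 0.612, 0.405] pointing down, gripper open.
Joint ranges: [-3.07, 3.07], [-1.43, 2.12], [-1.02, 1.25], [-3.03, 1.67], [-3.05, -0], [-3.03, 3.03]. Speed limits (rad/s): [2.39, 2.39, 3.01, 3.14, 3.14, 3.14].

## Interface

Orientations are given as [roll, pitch, yaw] about the fixed x, y, z axes, in that order (R = Rz(yaw) Ry(pitch) Rx(roll)).
In Python, from station import arm gives the robot as it stands.
- The arm moves only by the tool move_arm, never from a script. Its argument "deltas" is a list of rows, each a list of 6 numbers: the shift along the world's x, y, z in mm, then the turn, a rotation vector about the world's x, y, z in degrees. In form: [[tx, ty, tz, ax, ay, az], ...]. A call has exactly 5 rows; each row shifts and turns the commanded pose from where the row before left it; what a row does not reach is not made up. A row lasts 1/12 s, in which the tool goes at most 41.7 mm and 7.16 degrees, less where a joint would pass 70% of its speed; a pose out of reach is approached as far as the arm can. A call with a gripper value outside its range is refused whole. "claw" is the closure in counts, from 0 (fully open) to 255 (shut), set as the call begins (left out, the last holds). The fingers move at their own pace and stop on an object; "squeeze" is the grip in N (left out, the last holds). Time passes only in rows, so rows that do not move let the fingers close, or fill a call up. It gives the time, the measured TCP pose, the force and the opening at its end, in the units of the state.
- arm.get_state(): the state, without advancing time (a new reading comes with each control period).
- arm.grab_frame(name): name is "scene" or "top" or "wrist"; returns the picture (480x640x3 uint8, red, green, blue); there is no depth.
- arm.calibration(name): a dict with "intrinsics" (3x3 intrinsics, pixels), "T" (4x4, takes a point from camera to world coordinates); the wrist camera has in their place "mount" (4x4, takes a point from camera to tool coordinates, whose origin is the TCP and whose axes are the flange's). Camera axes: x right, y up, looking along -z (the intrinsics and any distortion apply to the point x, -y, -z); pixel columns grow to the right and rows downward; lengths in m; the calibration is good to about 2 mm. A picture is of the moment at which its call begins: read the wrist's pose just before it. calibration takes no time and is no camera call.
- arm.job_done(): hands the job in, once; it reports no verdict.
Trained networks look in the newest picture that a camera, given by its name, has taken for a name from the list of things; names that differ only in an ending like _2 or _b are one class to them, and where a whole thing is asked for, a point or a joint stands for the part that bears it (a point fixed in the world has none). Each returns a list of dicts, best first, with "score" (0 to 1); they miss things now and then, are a little off and sometimes report something else, mostly with a low value. They report only what shows in the picture. A call takes as long as a camera call. They do not tell look-alikes from the thing itself.
- arm.spot_in(thing, camera): "xy" ([column, row] in pixels, amid what is visible of it).
- arm.masks_of(thing, camera): "pixels" (480x640 bool, what is visible of it) and "xy" ([column, row] in pixels, amid what is visible of it).
- arm.spot_point(thing, camera): "xy" ([column, row] in pixels: a listed point, or the origin of a listed thing).
The state is a dict: "t": time; "q": joint angles; "qd": joint speeds; "joint_efforts": joint torques, N m; "eef_pos": TCP position; "ee_rot": TCP orientation; "force": force on the tool from outside, world axes, zero at the start; "moment": the same for the moment, N m; "width": finger opening in m.
Only numpy, scipy, OpenCV 4.12 (cv2) and the standard library are available. Lean on these libraries where they do the work, as an engineer would, in place of code of your own. Each camera call takes 0.05 s, during which the arm holds its last target. There are 200 camera calls.

## Working session

There is one attempt and no reset: what is moved stays moved. The work goes in short steps, Python scripts to look and compute and a tool call to move; the robot and the scene stay as the last step left them, time stands still between calls to the robot, and variables do not carry over. Pictures are saved under pics/ and viewed, about 8 in all and at most 12, crops included, and the job is handed in when it is done.

Besides the shell and the picture viewer there is one more tool, called after ">>>" as name(argument=value, ...) on one line, values as JSON. move_arm: Moves the arm, as the interface text tells. Its arguments: {"type":"object","properties":{"deltas":{"type":"array","items":{"type":"array","items":{"type":"number"}}},"claw":{"type":"number"},"squeeze":{"type":"number"}},"required":["deltas"]}

```bash
mkdir -p pics; cat > h.py <<'E'
import numpy as np, cv2
from station import arm
from scipy.spatial.transform import Rotation as R
def save(img,n): cv2.imwrite('pics/'+n,img[:,:,::-1])
def camT(name):
    c=arm.calibration(name)
    if 'T' in c: return c,np.array(c['T'])
    s=arm.get_state();T=np.eye(4);T[:3,:3]=R.from_euler('xyz',s['ee_rot']).as_matrix();T[:3,3]=s['eef_pos']
    return c,T@np.array(c['mount'])
def dist(c):
    for k in c:
        if 'dist' in k: return np.array(c[k],float).ravel()
    return np.zeros(5)
def pix2w(name,xy,z):
    c,T=camT(name);K=np.array(c['intrinsics'])
    p=cv2.undistortPoints(np.array([[xy]],float),K,dist(c))[0,0]
    d=T[:3,:3]@np.array([p[0],-p[1],-1]);o=T[:3,3]
    return o+d*(z-o[2])/d[2]
def w2pix(name,P):
    c,T=camT(name);K=np.array(c['intrinsics'])
    p=(np.linalg.inv(T)@np.append(P,1))[:3]*[1,-1,-1]
    return cv2.projectPoints(p.reshape(1,3),np.zeros(3),np.zeros(3),K,dist(c))[0].ravel()
E
python3 - <<'E'
from h import *
a=arm.grab_frame('scene');b=arm.grab_frame('top')
save(a,'s0.png');save(b,'t0.png')
for n in('scene','top'):
    c=arm.calibration(n);print(n,list(c),np.round(c['intrinsics'],1).tolist(),np.round(c['T'],3).tolist())
Z={'keeper_top':.201,'keeper_knob':.16,'unit_nest':.014,'piston_nest':.014,'spring_unit':.014,'piston':.014,'carrier':0,'spare_piston':0,'thread_lock':0}
for n in('top','scene'):
    for k,z in Z.items():
        for r in arm.spot_point(k,n)[:4]: print(n,k,round(r['score'],2),np.round(r['xy']),np.round(pix2w(n,r['xy'],z),3)[:2])
print(arm.get_state(), arm.tcp_to_grasp)
E
```

```text
scene ['intrinsics', 'T'] [[598.7, 0.0, 316.1], [0.0, 598.7, 235.4], [0.0, 0.0, 1.0]] [[-0.672, -0.399, 0.624, 1.45], [0.741, -0.346, 0.576, 0.831], [-0.014, 0.849, 0.528, 0.88], [0.0, 0.0, 0.0, 1.0]]
top ['intrinsics', 'T'] [[451.7, 0.0, 320.2], [0.0, 451.7, 241.1], [0.0, 0.0, 1.0]] [[0.02, 0.997, -0.069, 0.496], [-0.999, 0.022, 0.029, 0.038], [0.03, 0.069, 0.997, 1.188], [0.0, 0.0, 0.0, 1.0]]
top keeper_top 0.8 [344. 260.] [ 0.524 -0.045]
top keeper_knob 0.6 [369. 227.] [ 0.602 -0.104]
top keeper_knob 0.26 [450. 210.] [ 0.646 -0.292]
top unit_nest 0.97 [314. 243.] [0.573 0.02 ]
top unit_nest 0.24 [372. 276.] [ 0.49  -0.133]
top piston_nest 0.8 [370. 278.] [ 0.483 -0.129]
top piston_nest 0.19 [339. 261.] [ 0.526 -0.047]
top spring_unit 0.98 [368. 279.] [ 0.481 -0.124]
top spring_unit 0.85 [449. 209.] [ 0.671 -0.334]
top spring_unit 0.79 [429. 287.] [ 0.463 -0.282]
top piston 0.81 [243. 230.] [0.604 0.205]
top piston 0.57 [310. 244.] [0.571 0.029]
top carrier 0.67 [338. 261.] [ 0.527 -0.046]
top spare_piston 0.59 [199. 211.] [0.65  0.323]
top thread_lock 0.48 [183. 262.] [0.517 0.358
[... 627 characters left out ...]
 0.312]
scene thread_lock 0.56 [442. 330.] [0.519 0.347]
{'t': 1.0, 'q': array([ 1.42310885e+00,  3.58549636e-01,  1.19088738e-02, -3.47969231e-06,
       -1.22411964e+00, -2.88120273e-01]), 'qd': array([-0.00056009, -0.0001061 , -0.00040813,  0.0003762 , -0.00060038,
        0.00114068]), 'joint_efforts': array([-1.71110851e-04, -5.82394910e+01,  2.93300360e+01,  7.00229421e+00,
        1.23404263e-02, -3.39211010e-05]), 'eef_pos': array([0.28493928, 0.61187476, 0.40469708]), 'ee_rot': array([-3.14155914e+00,  1.33464239e-05, -4.35808935e-01]), 'force': array([ 0.21832925, -0.50802677,  0.02985302]), 'moment': array([0.00086586, 0.01308238, 0.00106214]), 'width': 0.08750815511218486} 0.1593
```

View pics/s0.png

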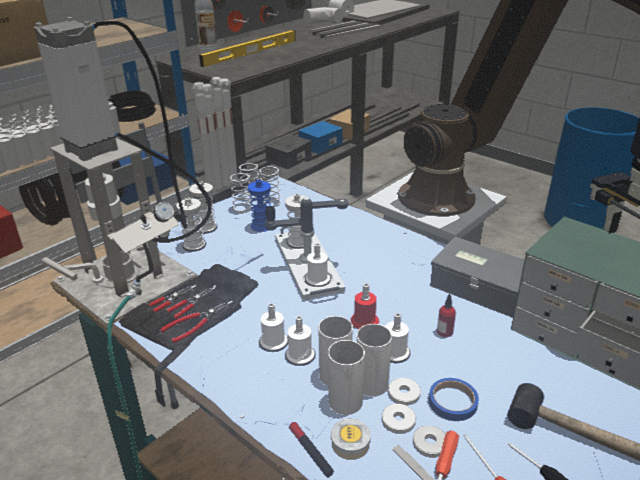

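View pics/t0.png

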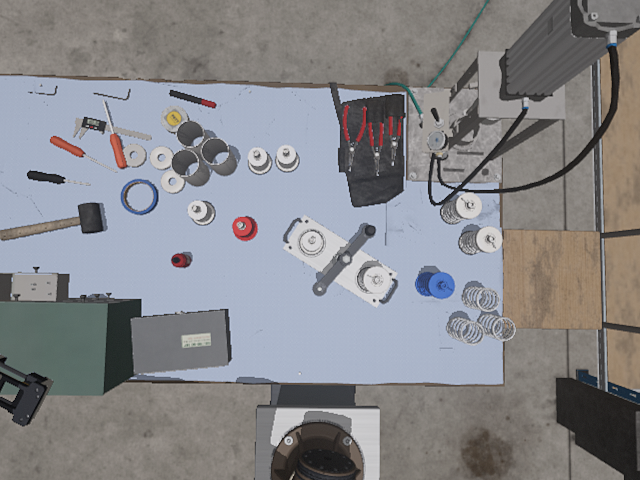

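The scene shows the carrier at top (340,261). The piston is in the nest at (311,242) and the spring unit in the nest at (374,278). Look-alikes are the red piston at (244,229), the blue unit at (435,285), white pistons at (201,211), (259,159) and (287,157), and spring units at (465,205) and (487,240). Only the two standing in the carrier are meant. I'll move over the carrier with the wrist camera to confirm this.

>>> move_arm(deltas=[[10,-33,5,0,0,-5.2],[10,-33,5,0,0,-5.2],[10,-33,5,0,0,-5.2],[10,-33,5,0,0,-5.2],[10,-33,5,0,0,-5.2]], claw=0, squeeze=40)

```text
t: 1.42
eef_pos: [0.3351, 0.4453, 0.4299]
ee_rot: [-3.141, -0.0, -0.894]
force: [-0.1, -0.6, 0.7]
width: 0.0879
```

>>> move_arm(deltas=[[10,-33,5,0,0,-5.2],[10,-33,5,0,0,-5.2],[10,-33,5,0,0,-5.2],[10,-33,5,0,0,-5.2],[10,-33,5,0,0,-5.2]])

```text
t: 1.83
eef_pos: [0.385, 0.2801, 0.4552]
ee_rot: [-3.141, 0.001, -1.348]
force: [0.8, 0.7, 0.6]
width: 0.0876
```

>>> move_arm(deltas=[[10,-33,5,0,0,-5.2],[10,-33,5,0,0,-5.2],[10,-33,5,0,0,-5.2],[10,-33,5,0,0,-5.2],[10,-33,5,0,0,-5.2]])

```text
t: 2.25
eef_pos: [0.4348, 0.1151, 0.4804]
ee_rot: [-3.141, 0.001, -1.801]
force: [0.5, 0.6, 0.3]
width: 0.0874
```

>>> move_arm(deltas=[[10,-33,5,0,0,-5.2],[10,-33,5,0,0,-5.2],[10,-33,5,0,0,-5.2],[10,-33,5,0,0,-5.2],[0,0,0,0,0,0]])

```text
t: 2.67
eef_pos: [0.4758, -0.0193, 0.5007]
ee_rot: [-3.14, -0.0, -2.17]
force: [-0.3, 0.1, -0.1]
width: 0.0873
```

```bash
cat > look.py <<'E'
from h import *
import sys
s=arm.get_state();print(round(s['t'],2),np.round(s['eef_pos'],4),np.round(np.degrees(s['ee_rot']),2),np.round(s['force'],1),round(s['width'],4))
a=arm.grab_frame('wrist');save(a,sys.argv[1])
Z={'keeper_top':.201,'keeper_knob':.16,'unit_nest':.014,'piston_nest':.014,'spring_unit':.014,'piston':.014}
for k in sys.argv[2:] or Z:
    for r in arm.spot_point(k,'wrist')[:2]: print(k,round(r['score'],2),np.round(r['xy'],1),np.round(pix2w('wrist',r['xy'],Z[k]),4)[:2])
E
python3 look.py w1.png; python3 -c "
from h import *
c=arm.calibration('wrist');print(c)"
```

```text
2.67 [ 0.4758 -0.0193  0.5007] [-179.91   -0.   -124.31] [-0.3  0.1 -0.1] 0.0873
keeper_top 0.86 [246.4 242.5] [ 0.5301 -0.0465]
keeper_knob 0.8 [162.5 217.4] [ 0.5938 -0.1041]
spring_unit 0.93 [49.6 67.8] [ 0.6592 -0.3337]
spring_unit 0.7 [268.1 134.9] [ 0.4838 -0.1226]
piston 0.87 [329.7 358.2] [0.5972 0.1931]
piston 0.7 [278.4 267.4] [0.5771 0.0306]
{'intrinsics': array([[348.52674014,   0.        , 319.9070554 ],
       [  0.        , 348.52674014, 241.54073488],
       [  0.        ,   0.        ,   1.        ]]), 'mount': array([[-1.36559893e-03,  9.64621281e-01,  2.63635959e-01,
         7.11019899e-02],
       [ 9.99998895e-01,  1.16246782e-03,  9.26490518e-04,
        -1.34804567e-03],
       [ 5.87244151e-04,  2.63636933e-01, -9.64621803e-01,
         2.04702787e-02],
       [ 0.00000000e+00,  0.00000000e+00,  0.00000000e+00,
         1.00000000e+00]])}
```

View pics/w1.png

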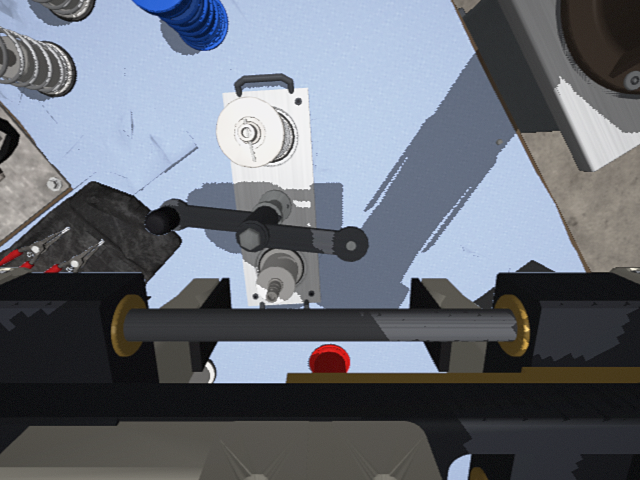

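The wrist view shows the spring unit's pin at (249,130) and the piston's stem at (275,287) in the carrier. The knob is at (162,217), the high arm end at (352,243), and the blue and red look-alikes are outside the carrier. Next I'll fit the plate edges to get an accurate yaw.

```bash
python3 - <<'E'
from h import *
for n,xy,z in [('pin',(249,130),.161),('stem',(275,287),.117),('hiend',(352,243),.179)]: print(n,np.round(pix2w('wrist',xy,z),4))
def edges(name,img,yaw0,c0):
    im=img.astype(float); rb=cv2.GaussianBlur((im[:,:,0]+3)/(im[:,:,2]+3),(0,0),.7)
    u=np.array([np.cos(yaw0),np.sin(yaw0)]);v=np.array([-u[1],u[0]])
    L=[]
    for sgn in(-1,1):
        P=[]
        for t in np.linspace(-.125,.125,101):
            d=np.linspace(.04,.065,101);pr=[]
            for k in d:
                q=c0+t*u+sgn*k*v; x,y=w2pix(name,[q[0],q[1],.02]); pr.append(cv2.getRectSubPix(rb.astype(np.float32),(1,1),(float(x),float(y)))[0,0])
            pr=np.array(pr); g=np.diff(pr); 
            hi=np.median(pr[:20]);lo=np.median(pr[-20:])
            if hi-lo>.06 and hi>.9:
                i=np.argmax(pr<(hi+lo)/2);P.append((t,d[i]))
        P=np.array(P); 
        if len(P)<8: print(name,sgn,'few',len(P));continue
        m=np.ones(len(P),bool)
        for _ in range(6):
            f=np.polyfit(P[m,0],P[m,1],1);r=np.abs(P[:,1]-np.polyval(f,P[:,0]));m=r<max(2*np.median(r),.0008)
        print(name,sgn,len(P),m.sum(),'slope deg',round(np.degrees(f[0])*sgn,2),'off',round(f[1],4),'tspan',P[m,0].min().round(3),P[m,0].max().round(3)); L.append(f)
c0=np.array([.528,-.0465]);y=np.radians(58.5)
for n in('wrist','top','scene'):
    edges(n,arm.grab_frame(n),y,c0)
a=cv2.imread('pics/w1.png')[80:320,140:380];cv2.imwrite('pics/w1c.png',cv2.resize(a,None,fx=2.4,fy=2.4,interpolation=cv2.INTER_CUBIC))
E
```

```text
pin [ 0.4804 -0.1198  0.161 ]
stem [0.5626 0.0241 0.117 ]
hiend [0.4591 0.0112 0.179 ]Traceback (most recent call last):
  File "<stdin>", line 25, in <module>
  File "<stdin>", line 12, in edges
  File "h.py", line 20, in w2pix
    c,T=camT(name);K=np.array(c['intrinsics'])
        ~~~~^^^^^^
  File "h.py", line 8, in camT
    s=arm.get_state();T=np.eye(4);T[:3,:3]=R.from_euler('xyz',s['ee_rot']).as_matrix();T[:3,3]=s['eef_pos']
ValueError: time passes only in moves, steps and waits
```

```bash
cat > h2.py <<'E'
import h
from h import *
_c={}
_o=h.camT
h.camT=lambda n:_c.setdefault(n,_o(n)) if n in _c else _c.setdefault(n,_o(n))
def edges(name,img,yaw0,c0):
    im=img.astype(float); rb=cv2.GaussianBlur((im[:,:,0]+3)/(im[:,:,2]+3),(0,0),.7).astype(np.float32)
    u=np.array([np.cos(yaw0),np.sin(yaw0)]);v=np.array([-u[1],u[0]])
    for sgn in(-1,1):
        P=[]
        for t in np.linspace(-.135,.135,91):
            d=np.linspace(.04,.065,101)
            pr=np.array([cv2.getRectSubPix(rb,(1,1),tuple(map(float,w2pix(name,[*(c0+t*u+sgn*k*v),.02]))))[0,0] for k in d])
            hi=np.median(pr[:20]);lo=np.median(pr[-20:])
            if hi-lo>.06 and hi>.88:
                i=np.argmax(pr<(hi+lo)/2);P.append((t,d[i]))
        P=np.array(P)
        if len(P)<8: print(name,sgn,'few',len(P));continue
        m=np.ones(len(P),bool)
        for _ in range(6):
            f=np.polyfit(P[m,0],P[m,1],1);r=np.abs(P[:,1]-np.polyval(f,P[:,0]));m=r<max(2*np.median(r),.0008)
        print(name,sgn,len(P),m.sum(),'slope deg',round(np.degrees(f[0])*sgn,2),'off',round(f[1],4),'tspan',P[m,0].min().round(3),P[m,0].max().round(3))
E
python3 - <<'E'
from h2 import *
c0=np.array([.528,-.0465]);y=np.radians(58.5)
F={n:arm.grab_frame(n) for n in('wrist','top','scene')}
for n in F:
    edges(n,F[n],y,c0)
a=cv2.imread('pics/w1.png')[80:320,140:380];cv2.imwrite('pics/w1c.png',cv2.resize(a,None,fx=2.4,fy=2.4,interpolation=cv2.INTER_CUBIC))
E
```

```text
Traceback (most recent call last):
  File "h2.py", line 13, in edges
    pr=np.array([cv2.getRectSubPix(rb,(1,1),tuple(map(float,w2pix(name,[*(c0+t*u+sgn*k*v),.02]))))[0,0] for k in d])
                                                            ~~~~~^^^^^^^^^^^^^^^^^^^^^^^^^^^^^^
  File "h.py", line 20, in w2pix
    c,T=camT(name);K=np.array(c['intrinsics'])
        ~~~~^^^^^^
  File "h2.py", line 5, in <lambda>
    h.camT=lambda n:_c.setdefault(n,_o(n)) if n in _c else _c.setdefault(n,_o(n))
                                    ~~^^^
  File "h.py", line 8, in camT
    s=arm.get_state();T=np.eye(4);T[:3,:3]=R.from_euler('xyz',s['ee_rot']).as_matrix();T[:3,3]=s['eef_pos']
ValueError: time passes only in moves, steps and waits
```

```bash
python3 - <<'E'
s=open('h2.py').read().split('\n')
s=[l if not l.startswith('h.camT') else 'import functools; h.camT=functools.cache(_o)' for l in s]
open('h2.py','w').write('\n'.join(s))
E
python3 - <<'E'
from h2 import *
a=cv2.imread('pics/w1.png')
cv2.imwrite('pics/w1c.png',cv2.resize(a[80:320,140:380],None,fx=2.4,fy=2.4,interpolation=cv2.INTER_CUBIC))
c0=np.array([.528,-.0465]);y=np.radians(58.5)
F={n:arm.grab_frame(n) for n in('wrist','top','scene')}
for n in F: edges(n,F[n],y,c0)
E
```

```text
wrist -1 65 52 slope deg 0.28 off 0.0566 tspan -0.135 0.135
wrist 1 80 78 slope deg 0.29 off 0.049 tspan -0.135 0.135
top -1 46 36 slope deg 0.27 off 0.0538 tspan -0.015 0.135
top 1 24 22 slope deg 0.85 off 0.0514 tspan 0.069 0.135
scene -1 91 76 slope deg 0.46 off 0.0591 tspan -0.114 0.135
scene 1 87 66 slope deg 0.24 off 0.0496 tspan -0.117 0.135
```

View pics/w1c.png

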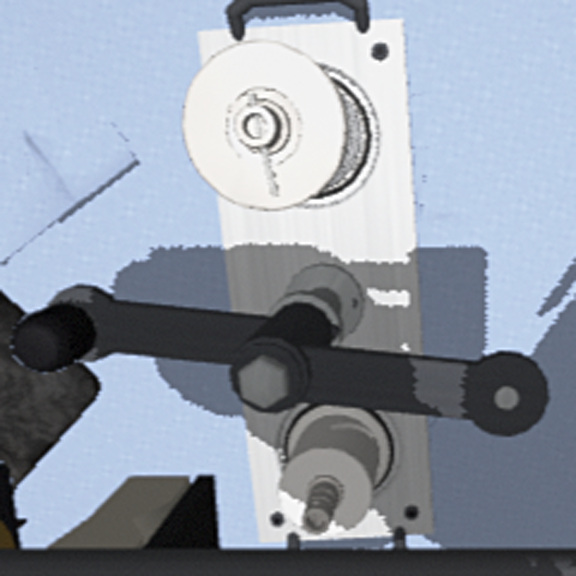

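```bash
python3 - <<'E'
from h2 import *
for n,xy,z in [('pin',(247.5,132.5),.161),('disc',(140+265/2.4,80+125/2.4),.144),('stem',(271.2,297.5),.117),('nut',(251.2,239.6),.201),('hi',(140+507/2.4,80+397/2.4),.179),('knobtop',(140+47/2.4,80+343/2.4),.178)]: print(n,np.round(pix2w('wrist',xy,z),4))
E
```

```text
pin [ 0.4828 -0.1195  0.161 ]
disc [ 0.4828 -0.1207  0.144 ]
stem [0.5738 0.0313 0.117 ]
nut [ 0.5253 -0.0445  0.201 ]
hi [0.4611 0.012  0.179 ]
knobtop [ 0.5907 -0.0993  0.178 ]
```

>>> move_arm(deltas=[[20,10,-28,0,0,0],[20,10,-28,0,0,0],[20,10,-28,0,0,0],[20,10,-28,0,0,0],[18,10,-28,0,0,0]])

```text
t: 3.78
eef_pos: [0.5739, 0.0354, 0.3584]
ee_rot: [-3.141, 0.0, -2.16]
force: [-0.2, 0.2, 0.2]
width: 0.0873
```

>>> move_arm(deltas=[[0,0,-6,0,0,0],[0,0,-6,0,0,0],[0,0,-6,0,0,0],[0,0,0,0,0,0],[0,0,0,0,0,0]])

```text
t: 4.2
eef_pos: [0.5727, 0.0346, 0.3428]
ee_rot: [-3.141, 0.001, -2.16]
force: [-1.2, 0.8, 0.2]
width: 0.0876
```

```bash
python3 look.py w2.png piston unit_nest; python3 - <<'E'
from h2 import *
print(w2pix('wrist',[.5738,.0313,.117]))
E
```

```text
4.2 [0.5727 0.0346 0.3428] [-1.7994e+02  6.0000e-02 -1.2377e+02] [-1.2  0.8  0.2] 0.0876
piston 0.88 [380.8 362.4] [0.6019 0.1851]
[318.65609729 260.42294413]
```

View pics/w2.png

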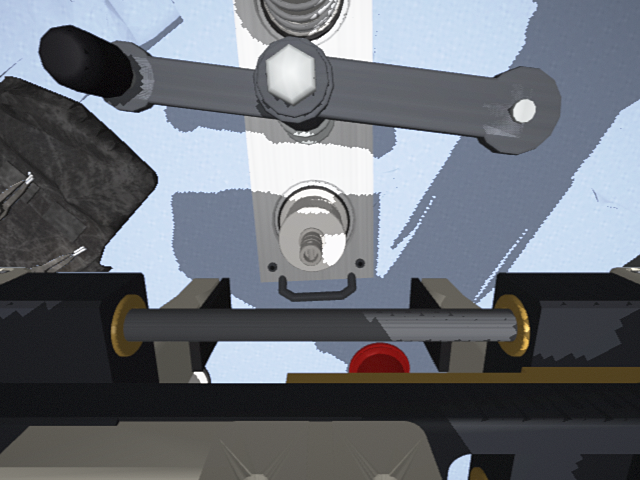

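The stem top is at (311,255), slightly left of the jaw centre at about 321. I'll correct by (+3,−8) mm and descend.

>>> move_arm(deltas=[[3,-8,-15,0,0,0],[0,0,-16,0,0,0],[0,0,-16,0,0,0],[0,0,-16,0,0,0],[0,0,0,0,0,0]])

```text
t: 4.77
eef_pos: [0.5749, 0.0265, 0.2766]
ee_rot: [3.139, -0.002, -2.161]
force: [-0.4, -0.6, -0.7]
width: 0.0871
```

```bash
python3 look.py w3.png piston; python3 - <<'E'
from h2 import *
a=cv2.imread('pics/w3.png');cv2.imwrite('pics/w3c.png',a[140:400,150:480])
E
```

```text
4.77 [0.5749 0.0265 0.2766] [ 1.7986e+02 -1.3000e-01 -1.2382e+02] [-0.4 -0.6 -0.7] 0.0871
piston 0.61 [321.5 245.6] [0.5758 0.0256]
```

View pics/w3c.png

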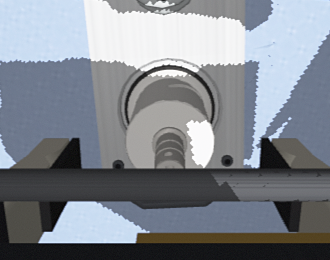

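Centred in the jaws (column 320). I'll lower, grip the stem and lift a little.

>>> move_arm(deltas=[[0,0,-6,0,0,0],[0,0,-6,0,0,0],[0,0,0,0,0,0],[0,0,0,0,0,0],[0,0,0,0,0,0]])

```text
t: 5.28
eef_pos: [0.576, 0.0269, 0.2669]
ee_rot: [-3.141, 0.0, -2.16]
force: [0.0, -0.5, 0.5]
width: 0.0875
```

>>> move_arm(deltas=[[0,0,0,0,0,0],[0,0,0,0,0,0],[0,0,0,0,0,0],[0,0,0,0,0,0],[0,0,0,0,0,0]], claw=255, squeeze=30)

```text
t: 5.7
eef_pos: [0.576, 0.0269, 0.2667]
ee_rot: [-3.142, 0.0, -2.16]
force: [-0.2, 0.6, 0.2]
width: 0.0593
```

>>> move_arm(deltas=[[0,0,0,0,0,0],[0,0,0,0,0,0],[0,0,0,0,0,0],[0,0,0,0,0,0],[0,0,0,0,0,0]])

```text
t: 6.12
eef_pos: [0.5759, 0.0269, 0.2666]
ee_rot: [3.142, -0.0, -2.16]
force: [0.4, -0.1, 0.2]
width: 0.0267
```

>>> move_arm(deltas=[[0,0,0,0,0,0],[0,0,0,0,0,0],[0,0,2,0,0,0],[0,0,4,0,0,0],[0,0,4,0,0,0]])

```text
t: 6.53
eef_pos: [0.5758, 0.0268, 0.2766]
ee_rot: [3.141, -0.001, -2.16]
force: [-0.3, 0.0, -2.8]
width: 0.0186
```

>>> move_arm(deltas=[[0,0,8,0,0,0],[0,0,12,0,0,0],[0,0,14,0,0,0],[0,0,12,0,0,0],[0,0,4,0,0,0]])

```text
t: 6.95
eef_pos: [0.5765, 0.027, 0.3293]
ee_rot: [-3.139, 0.003, -2.16]
force: [0.4, -0.3, -2.7]
width: 0.0187
```

```bash
python3 look.py w4.png unit_nest
```

```text
6.95 [0.5765 0.027  0.3293] [-1.7986e+02  1.4000e-01 -1.2375e+02] [ 0.4 -0.3 -2.7] 0.0187
```

>>> move_arm(deltas=[[-6,6,0,0,0,0],[-12,12,0,0,0,0],[-18,18,0,0,0,0],[-22,22,0,0,0,0],[-22,22,0,0,0,0]])

```text
t: 7.47
eef_pos: [0.4945, 0.1073, 0.3255]
ee_rot: [3.141, -0.002, -2.162]
force: [0.5, 0.8, -1.9]
width: 0.0185
```

>>> move_arm(deltas=[[-20,20,0,0,0,0],[-14,14,0,0,0,0],[-8,6,-6,0,0,0],[-4,3,-14,0,0,0],[0,0,-16,0,0,0]])

```text
t: 7.88
eef_pos: [0.449, 0.1505, 0.2904]
ee_rot: [-3.141, 0.001, -2.159]
force: [-0.7, 0.8, -3.2]
width: 0.018
```

>>> move_arm(deltas=[[0,0,-14,0,0,0],[0,0,-10,0,0,0],[0,0,-4,0,0,0],[0,0,0,0,0,0],[0,0,0,0,0,0]])

```text
t: 8.3
eef_pos: [0.45, 0.1498, 0.2625]
ee_rot: [3.142, -0.001, -2.16]
force: [0.8, 0.6, -2.4]
width: 0.0182
```

>>> move_arm(deltas=[[0,0,-4,0,0,0],[0,0,-3,0,0,0],[0,0,-2,0,0,0],[0,0,-1,0,0,0],[0,0,0,0,0,0]])

```text
t: 8.72
eef_pos: [0.45, 0.1499, 0.2526]
ee_rot: [-3.142, 0.0, -2.16]
force: [-0.2, -0.6, -2.4]
width: 0.018
```

>>> move_arm(deltas=[[0,0,-0.5,0,0,0],[0,0,-0.5,0,0,0],[0,0,0,0,0,0],[0,0,0,0,0,0],[0,0,0,0,0,0]])

```text
t: 9.13
eef_pos: [0.4501, 0.15, 0.2525]
ee_rot: [-3.141, 0.001, -2.16]
force: [-2.9, -0.2, 5.0]
width: 0.0183
```

Touchdown. I'll release and rise.

>>> move_arm(deltas=[[0,0,0,0,0,0],[0,0,0,0,0,0],[0,0,0,0,0,0],[0,0,0,0,0,0],[0,0,0,0,0,0]], claw=150)

```text
t: 9.55
eef_pos: [0.45, 0.1499, 0.2517]
ee_rot: [-3.142, 0.0, -2.16]
force: [0.5, 0.5, 0.5]
width: 0.0356
```

>>> move_arm(deltas=[[0,0,10,0,0,0],[0,0,20,0,0,0],[0,0,35,0,0,0],[0,0,40,0,0,0],[0,0,40,0,0,0]], claw=60)

```text
t: 9.97
eef_pos: [0.4496, 0.1495, 0.398]
ee_rot: [3.141, -0.001, -2.16]
force: [1.2, 1.1, 0.3]
width: 0.0634
```

>>> move_arm(deltas=[[6,-20,10,0,0,0],[6,-30,0,0,0,0],[6,-35,0,0,0,0],[6,-35,0,0,0,0],[6,-35,0,0,0,0]])

```text
t: 10.38
eef_pos: [0.4798, -0.0065, 0.407]
ee_rot: [-3.141, 0.001, -2.159]
force: [-0.0, 0.5, -0.3]
width: 0.067
```

>>> move_arm(deltas=[[4,-35,0,0,0,0],[2,-35,0,0,0,0],[0,-30,0,0,0,0],[0,-17,0,0,0,0],[0,0,0,0,0,0]])

```text
t: 10.8
eef_pos: [0.4857, -0.1248, 0.4063]
ee_rot: [3.141, -0.001, -2.163]
force: [0.3, -0.4, 0.1]
width: 0.067
```

```bash
python3 look.py w5.png spring_unit unit_nest keeper_top; python3 - <<'E'
from h2 import *
t=arm.grab_frame('top')
for k in('unit_nest','piston'):
  for r in arm.spot_point(k,'top')[:4]: print(k,r['score'],r['xy'],pix2w('top',r['xy'],.014 if k[0]=='u' else 0))
save(t,'t1.png')
a=t[170:330,190:410]
b=cv2.imread('pics/w5.png')
cv2.imwrite('pics/m5.png',np.vstack([b[:300],cv2.resize(a[:,:,::-1],(412,300))[:, :].copy() if 0 else cv2.copyMakeBorder(cv2.resize(a[:,:,::-1],(412,300)),0,0,0,228,0)]))
E
```

```text
10.8 [ 0.4857 -0.1248  0.4063] [ 1.7997e+02 -5.0000e-02 -1.2394e+02] [ 0.3 -0.4  0.1] 0.067
spring_unit 0.84 [324.7 215.2] [ 0.4833 -0.1199]
spring_unit 0.81 [ 62.  133.9] [ 0.6588 -0.3398]
unit_nest 0.6 [310.3, 243.3] [0.57142872 0.0291931  0.014     ]
piston 0.76 [243.4, 230.6] [0.60193592 0.20550835 0.        ]
```

View pics/m5.png

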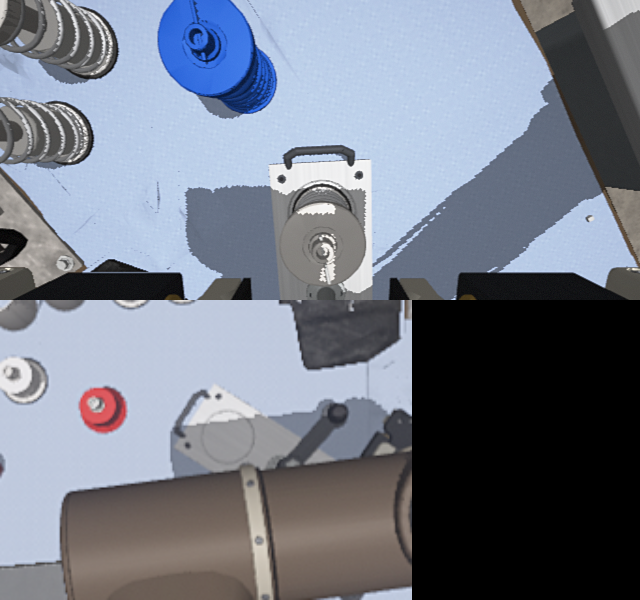

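>>> move_arm(deltas=[[0,0,-15,0,0,0],[0,0,-20,0,0,0],[0,0,-15,0,0,0],[0,0,-10,0,0,0],[0,0,0,0,0,0]])

```text
t: 11.57
eef_pos: [0.4854, -0.1216, 0.3447]
ee_rot: [3.139, -0.002, -2.159]
force: [0.2, 0.4, 0.0]
width: 0.0672
```

```bash
python3 look.py w6.png spring_unit piston_nest; python3 - <<'E'
from h2 import *
print(w2pix('wrist',[.4855,-.1255,.161]))
a=cv2.imread('pics/w6.png');cv2.imwrite('pics/w6c.png',cv2.resize(a[150:350,200:440],None,fx=2.5,fy=2.5))
E
```

```text
11.57 [ 0.4854 -0.1216  0.3447] [ 1.7984e+02 -1.1000e-01 -1.2373e+02] [0.2 0.4 0. ] 0.0672
spring_unit 0.65 [323.7 225.5] [ 0.4842 -0.1217]
spring_unit 0.61 [225.   65.9] [ 0.4773 -0.2777]
[320.83833604 283.27233207]
```

View pics/w6c.png

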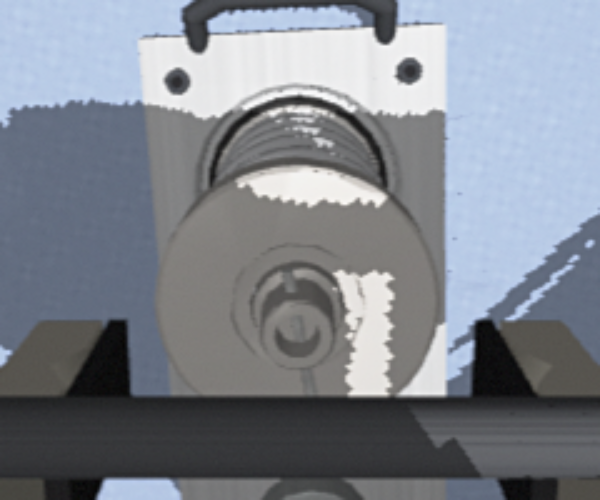

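>>> move_arm(deltas=[[-1,-2,-6,0,0,0],[0,0,-6,0,0,0],[0,0,-5,0,0,0],[0,0,0,0,0,0],[0,0,0,0,0,0]])

```text
t: 12.13
eef_pos: [0.4848, -0.1242, 0.3293]
ee_rot: [3.141, -0.001, -2.16]
force: [-0.3, 0.5, 0.2]
width: 0.0672
```

>>> move_arm(deltas=[[0,0,-3,0,0,0],[0,0,0,0,0,0],[0,0,0,0,0,0],[0,0,0,0,0,0],[0,0,0,0,0,0]], claw=255, squeeze=45)

```text
t: 12.55
eef_pos: [0.485, -0.1241, 0.3268]
ee_rot: [-3.141, 0.0, -2.16]
force: [0.3, -0.4, 0.0]
width: 0.0391
```

>>> move_arm(deltas=[[0,0,0,0,0,0],[0,0,0,0,0,0],[0,0,0,0,0,0],[0,0,0,0,0,0],[0,0,0,0,0,0]])

```text
t: 12.97
eef_pos: [0.4848, -0.1241, 0.3267]
ee_rot: [3.141, -0.0, -2.16]
force: [-1.3, 0.8, 0.4]
width: 0.0135
```

>>> move_arm(deltas=[[0,0,0,0,0,0],[0,0,0,0,0,0],[0,0,0,0,0,0],[0,0,0,0,0,0],[0,0,0,0,0,0]])

```text
t: 13.38
eef_pos: [0.4849, -0.1241, 0.3267]
ee_rot: [3.141, -0.0, -2.16]
force: [-1.6, 0.9, 2.8]
width: 0.0134
```

>>> move_arm(deltas=[[0,0,2,0,0,0],[0,0,3,0,0,0],[0,0,5,0,0,0],[0,0,8,0,0,0],[0,0,12,0,0,0]])

```text
t: 13.8
eef_pos: [0.4846, -0.1241, 0.3564]
ee_rot: [3.14, -0.001, -2.16]
force: [-0.2, 1.1, -5.3]
width: 0.013
```

>>> move_arm(deltas=[[0,0,16,0,0,0],[0,0,20,0,0,0],[0,0,24,0,0,0],[0,0,26,0,0,0],[0,0,26,0,0,0]])

```text
t: 14.22
eef_pos: [0.4845, -0.1242, 0.4703]
ee_rot: [3.141, -0.0, -2.16]
force: [1.3, -0.5, -6.4]
width: 0.0134
```

>>> move_arm(deltas=[[0,0,24,0,0,0],[0,0,20,0,0,0],[0,0,16,0,0,0],[0,0,10,0,0,0],[0,0,6,0,0,0]])

```text
t: 14.63
eef_pos: [0.4847, -0.1242, 0.5463]
ee_rot: [-3.14, 0.001, -2.16]
force: [0.2, 0.4, -5.6]
width: 0.013
```

```bash
python3 look.py w7.png piston_nest unit_nest keeper_top; python3 - <<'E'
from h2 import *
s=arm.grab_frame('scene');w=cv2.imread('pics/w7.png')
save(s,'s7.png')
cv2.imwrite('pics/m7.png',np.vstack([w[:300],cv2.copyMakeBorder(cv2.resize(s[120:320,190:430,::-1],(360,300)),0,0,0,280,0)]))
E
```

```text
14.63 [ 0.4847 -0.1242  0.5463] [-1.7992e+02  7.0000e-02 -1.2377e+02] [ 0.2  0.4 -5.6] 0.013
piston_nest 0.79 [318.  198.2] [ 0.4907 -0.1245]
```

View pics/m7.png

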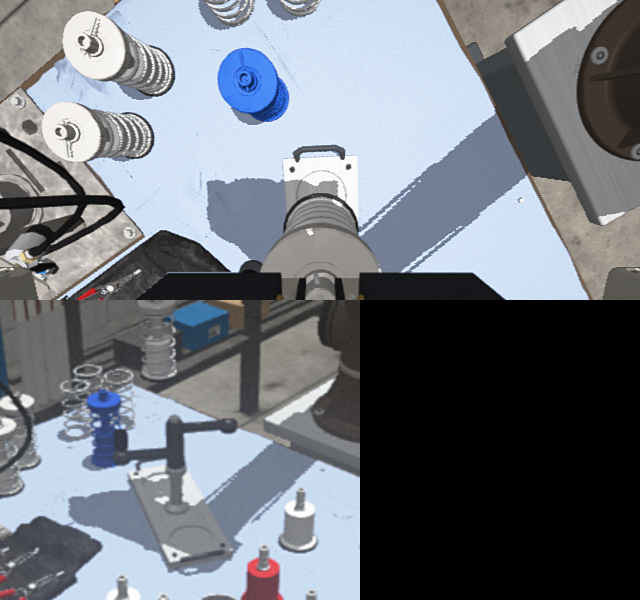

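The unit hangs upright, both nests are free and the piston stands on the table. I'll carry the unit over the keeper.

>>> move_arm(deltas=[[3,5,0,0,0,0],[6,10,0,0,0,0],[10,16,0,0,0,0],[13,22,0,0,0,0],[14,23,0,0,0,0]])

```text
t: 15.3
eef_pos: [0.5315, -0.0468, 0.5443]
ee_rot: [3.141, -0.0, -2.161]
force: [0.3, 1.0, -5.4]
width: 0.013
```

>>> move_arm(deltas=[[14,23,0,0,0,0],[13,21,0,0,0,0],[10,16,0,0,0,0],[6,10,0,0,0,0],[2,5,0,0,0,0]])

```text
t: 15.72
eef_pos: [0.5771, 0.0288, 0.5436]
ee_rot: [3.141, -0.001, -2.159]
force: [-0.4, -0.3, -6.0]
width: 0.0135
```

>>> move_arm(deltas=[[0,0,-8,0,0,0],[0,0,-16,0,0,0],[0,0,-24,0,0,0],[0,0,-26,0,0,0],[0,0,-26,0,0,0]])

```text
t: 16.13
eef_pos: [0.575, 0.0257, 0.4437]
ee_rot: [-3.141, 0.001, -2.161]
force: [1.3, 0.8, -6.0]
width: 0.0135
```

>>> move_arm(deltas=[[0,0,-26,0,0,0],[0,0,-24,0,0,0],[0,0,-18,0,0,0],[0,0,-12,0,0,0],[0,0,-6,0,0,0]])

```text
t: 16.55
eef_pos: [0.5747, 0.0256, 0.3565]
ee_rot: [3.14, -0.002, -2.162]
force: [0.0, -0.6, -6.3]
width: 0.0133
```

>>> move_arm(deltas=[[0,0,-4,0,0,0],[0,0,-4,0,0,0],[0,0,0,0,0,0],[0,0,0,0,0,0],[0,0,0,0,0,0]])

```text
t: 16.97
eef_pos: [0.5761, 0.0269, 0.3515]
ee_rot: [-3.141, 0.001, -2.16]
force: [-0.7, -0.2, -4.4]
width: 0.0136
```

```bash
python3 look.py w8.png unit_nest spring_unit; python3 - <<'E'
from h2 import *
n=[.576,.0268,.02]
print(w2pix('wrist',n))
a=cv2.imread('pics/w8.png');s=arm.grab_frame('scene')
x,y=map(int,w2pix('scene',[.576,.0268,.04]))
cv2.imwrite('pics/m8.png',np.hstack([cv2.resize(a[90:290,220:420],(400,400)),cv2.resize(s[y-50:y+50,x-50:x+50,::-1],(400,400),interpolation=cv2.INTER_CUBIC)]))
E
```

```text
16.97 [0.5761 0.0269 0.3515] [-1.7995e+02  6.0000e-02 -1.2376e+02] [-0.7 -0.2 -4.4] 0.0136
spring_unit 0.81 [323.  232.2] [0.5788 0.0331]
spring_unit 0.74 [308.5  90.3] [ 0.5207 -0.076 ]
[321.8346525  226.54512058]
```

View pics/m8.png

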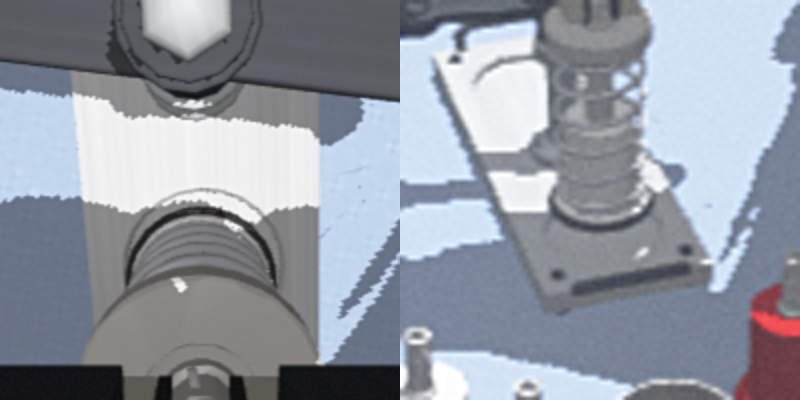

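>>> move_arm(deltas=[[0,0,-5,0,0,0],[0,0,-5,0,0,0],[0,0,-4,0,0,0],[0,0,-2,0,0,0],[0,0,0,0,0,0]])

```text
t: 17.58
eef_pos: [0.5757, 0.0268, 0.3337]
ee_rot: [3.141, -0.001, -2.16]
force: [0.2, -0.3, -5.8]
width: 0.0135
```

>>> move_arm(deltas=[[0,0,-1.5,0,0,0],[0,0,-1,0,0,0],[0,0,-1,0,0,0],[0,0,-1,0,0,0],[0,0,0,0,0,0]])

```text
t: 18.0
eef_pos: [0.5759, 0.0269, 0.33]
ee_rot: [3.141, -0.0, -2.16]
force: [0.2, 0.1, -5.8]
width: 0.0133
```

It is below the rim with no contact, so it has entered the nest.

>>> move_arm(deltas=[[0,0,-1,0,0,0],[0,0,-1,0,0,0],[0,0,-1,0,0,0],[0,0,-0.5,0,0,0],[0,0,0,0,0,0]])

```text
t: 18.42
eef_pos: [0.576, 0.0269, 0.3267]
ee_rot: [-3.141, 0.0, -2.16]
force: [0.4, -0.2, -4.6]
width: 0.0135
```

>>> move_arm(deltas=[[0,0,-0.6,0,0,0],[0,0,-0.4,0,0,0],[0,0,0,0,0,0],[0,0,0,0,0,0],[0,0,0,0,0,0]])

```text
t: 18.83
eef_pos: [0.5763, 0.0269, 0.3267]
ee_rot: [-3.14, 0.001, -2.16]
force: [-1.6, 0.3, 6.1]
width: 0.0134
```

Floor contact at the expected height. I'll release, rise and go back to the piston.

>>> move_arm(deltas=[[0,0,0.5,0,0,0],[0,0,0,0,0,0],[0,0,0,0,0,0],[0,0,0,0,0,0],[0,0,0,0,0,0]], claw=120)

```text
t: 19.25
eef_pos: [0.576, 0.0269, 0.326]
ee_rot: [3.142, -0.0, -2.16]
force: [0.1, 0.3, 0.6]
width: 0.0411
```

>>> move_arm(deltas=[[0,0,4,0,0,0],[0,0,10,0,0,0],[0,0,20,0,0,0],[0,0,30,0,0,0],[-6,6,16,0,0,0]], claw=60)

```text
t: 19.67
eef_pos: [0.571, 0.0324, 0.4099]
ee_rot: [-3.139, 0.002, -2.16]
force: [1.4, 0.4, 0.6]
width: 0.0666
```

>>> move_arm(deltas=[[-15,15,0,0,0,0],[-25,25,0,0,0,0],[-28,28,0,0,0,0],[-25,25,0,0,0,0],[-17,16,0,0,0,0]])

```text
t: 20.08
eef_pos: [0.4581, 0.143, 0.4073]
ee_rot: [-3.141, 0.002, -2.16]
force: [-0.7, 0.0, 0.2]
width: 0.0671
```

>>> move_arm(deltas=[[-10,8,-10,0,0,0],[0,0,-25,0,0,0],[0,0,-30,0,0,0],[0,0,-25,0,0,0],[0,0,0,0,0,0]])

```text
t: 20.5
eef_pos: [0.4485, 0.1491, 0.3129]
ee_rot: [3.139, -0.006, -2.161]
force: [-1.1, -1.1, -1.0]
width: 0.0668
```

```bash
python3 look.py w9.png piston; python3 - <<'E'
from h2 import *
s=arm.grab_frame('scene');t=arm.grab_frame('top');w=cv2.imread('pics/w9.png')
x,y=map(int,w2pix('scene',[.576,.0268,.08]))
cv2.imwrite('pics/m9.png',np.hstack([cv2.resize(w[140:340,220:420],(400,400)),cv2.resize(s[y-65:y+65,x-65:x+65,::-1],(400,400),interpolation=cv2.INTER_CUBIC)]))
E
```

```text
20.5 [0.4485 0.1491 0.3129] [ 179.85   -0.32 -123.79] [-1.1 -1.1 -1. ] 0.0668
piston 0.95 [317.3 234.7] [0.4534 0.1477]
piston 0.78 [211.2 360.1] [0.6019 0.1924]
```

View pics/m9.png

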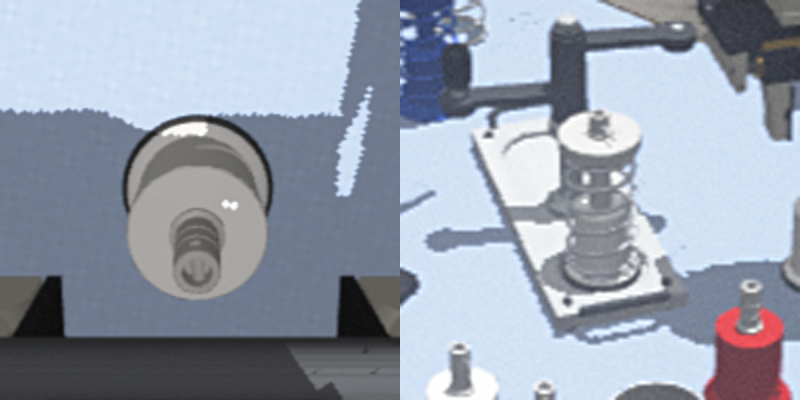

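The spring unit stands seated in its nest, and the piston is centred below the jaws (about column 318). I'll lower and grip.

>>> move_arm(deltas=[[0,0,-16,0,0,0],[0,0,-18,0,0,0],[0,0,-16,0,0,0],[0,0,-8,0,0,0],[0,0,0,0,0,0]])

```text
t: 21.12
eef_pos: [0.4501, 0.1498, 0.258]
ee_rot: [3.141, -0.001, -2.161]
force: [-0.1, 0.1, 0.6]
width: 0.067
```

>>> move_arm(deltas=[[0,0,-5,0,0,0],[0,0,0,0,0,0],[0,0,0,0,0,0],[0,0,0,0,0,0],[0,0,0,0,0,0]], claw=255, squeeze=30)

```text
t: 21.53
eef_pos: [0.4501, 0.15, 0.2537]
ee_rot: [-3.141, 0.001, -2.16]
force: [-0.0, 0.1, -0.2]
width: 0.0391
```

>>> move_arm(deltas=[[0,0,0,0,0,0],[0,0,0,0,0,0],[0,0,0,0,0,0],[0,0,0,0,0,0],[0,0,0,0,0,0]])

```text
t: 21.95
eef_pos: [0.4499, 0.1499, 0.2533]
ee_rot: [3.142, 0.0, -2.16]
force: [-1.4, 0.6, 2.2]
width: 0.0186
```

>>> move_arm(deltas=[[0,0,0,0,0,0],[0,0,0,0,0,0],[0,0,0,0,0,0],[0,0,0,0,0,0],[0,0,0,0,0,0]])

```text
t: 22.37
eef_pos: [0.45, 0.1499, 0.2532]
ee_rot: [-3.142, 0.0, -2.16]
force: [-1.7, 0.6, 3.7]
width: 0.0185
```

>>> move_arm(deltas=[[0,0,5,0,0,0],[0,0,12,0,0,0],[0,0,20,0,0,0],[0,0,28,0,0,0],[0,0,32,0,0,0]])

```text
t: 22.78
eef_pos: [0.4493, 0.1493, 0.3499]
ee_rot: [3.14, -0.004, -2.161]
force: [1.1, 0.9, -2.2]
width: 0.0184
```

>>> move_arm(deltas=[[0,0,32,0,0,0],[0,0,32,0,0,0],[0,0,28,0,0,0],[0,0,22,0,0,0],[1,-6,16,0,0,0]])

```text
t: 23.2
eef_pos: [0.4508, 0.144, 0.4825]
ee_rot: [-3.141, 0.002, -2.16]
force: [1.6, 0.6, -2.5]
width: 0.0183
```

>>> move_arm(deltas=[[2,-12,0,0,0,0],[3,-20,0,0,0,0],[3,-27,0,0,0,0],[4,-30,0,0,0,0],[4,-30,0,0,0,0]])

```text
t: 23.62
eef_pos: [0.4663, 0.0233, 0.4788]
ee_rot: [3.14, -0.001, -2.16]
force: [1.6, -0.0, -3.1]
width: 0.0183
```

>>> move_arm(deltas=[[4,-30,0,0,0,0],[4,-30,0,0,0,0],[4,-28,0,0,0,0],[3,-25,0,0,0,0],[3,-20,0,0,0,0]])

```text
t: 24.03
eef_pos: [0.4843, -0.1104, 0.4786]
ee_rot: [3.139, -0.001, -2.161]
force: [1.4, 0.5, -2.6]
width: 0.0186
```

>>> move_arm(deltas=[[0,-12,0,0,0,0],[0,-4,0,0,0,0],[0,0,-10,0,0,0],[0,0,-20,0,0,0],[0,0,-30,0,0,0]])

```text
t: 24.45
eef_pos: [0.4851, -0.1239, 0.4204]
ee_rot: [-3.139, 0.002, -2.16]
force: [0.1, 0.3, -3.0]
width: 0.0183
```

>>> move_arm(deltas=[[0,0,-34,0,0,0],[0,0,-34,0,0,0],[0,0,-30,0,0,0],[0,0,-20,0,0,0],[0,0,-10,0,0,0]])

```text
t: 24.87
eef_pos: [0.4831, -0.1236, 0.2883]
ee_rot: [3.137, -0.003, -2.16]
force: [-0.9, 1.0, -2.2]
width: 0.0183
```

>>> move_arm(deltas=[[0,0,0,0,0,0],[0,0,0,0,0,0],[0,0,0,0,0,0],[0,0,0,0,0,0],[0,0,0,0,0,0]])

```text
t: 25.28
eef_pos: [0.4853, -0.124, 0.2934]
ee_rot: [-3.14, 0.002, -2.16]
force: [-0.9, -0.3, -2.0]
width: 0.0182
```

>>> move_arm(deltas=[[0,0,-6,0,0,0],[0,0,-6,0,0,0],[0,0,-4,0,0,0],[0,0,-2,0,0,0],[0,0,0,0,0,0]])

```text
t: 25.7
eef_pos: [0.4847, -0.1242, 0.2733]
ee_rot: [3.14, -0.001, -2.16]
force: [0.6, 0.5, -2.0]
width: 0.0183
```

>>> move_arm(deltas=[[0,0,-1,0,0,0],[0,0,-1,0,0,0],[0,0,-1,0,0,0],[0,0,-1,0,0,0],[0,0,0,0,0,0]])

```text
t: 26.12
eef_pos: [0.4849, -0.1241, 0.27]
ee_rot: [3.141, -0.0, -2.16]
force: [0.2, -0.3, -2.7]
width: 0.0187
```

It is inside the nest with no contact. I'll lower the last 3 mm.

>>> move_arm(deltas=[[0,0,-1,0,0,0],[0,0,-1,0,0,0],[0,0,-1,0,0,0],[0,0,-0.4,0,0,0],[0,0,0,0,0,0]])

```text
t: 26.53
eef_pos: [0.485, -0.1241, 0.2673]
ee_rot: [-3.141, 0.0, -2.16]
force: [-2.3, 0.7, 3.3]
width: 0.0182
```

Seated, with contact at the expected 0.267. I'll release, rise and turn towards the knob.

>>> move_arm(deltas=[[0,0,0.3,0,0,0],[0,0,0,0,0,0],[0,0,0,0,0,0],[0,0,0,0,0,0],[0,0,0,0,0,0]], claw=120)

```text
t: 26.95
eef_pos: [0.485, -0.1241, 0.2671]
ee_rot: [-3.141, 0.0, -2.16]
force: [-0.5, 0.5, -0.1]
width: 0.0444
```

>>> move_arm(deltas=[[0,0,10,0,0,0],[0,0,25,0,0,0],[0,0,35,0,0,0],[0,0,35,0,0,0],[0,0,30,0,0,0]], claw=60)

```text
t: 27.37
eef_pos: [0.4848, -0.1243, 0.4052]
ee_rot: [-3.14, 0.001, -2.16]
force: [0.8, -0.0, -0.0]
width: 0.0667
```

>>> move_arm(deltas=[[9,2,0,0,0,7],[9,2,0,0,0,7],[9,2,0,0,0,7],[9,2,0,0,0,7],[9,2,0,0,0,7]])

```text
t: 27.78
eef_pos: [0.5302, -0.1141, 0.4031]
ee_rot: [-3.141, 0.0, -1.543]
force: [-0.8, 0.3, 0.0]
width: 0.0671
```

>>> move_arm(deltas=[[9,2,0,0,0,7],[9,2,0,0,0,7],[9,2,0,0,0,7],[9,2,0,0,0,7],[9,1,0,0,0,7]])

```text
t: 28.2
eef_pos: [0.5753, -0.105, 0.4029]
ee_rot: [-3.141, -0.0, -0.932]
force: [-0.3, -0.4, 0.5]
width: 0.067
```

>>> move_arm(deltas=[[9,0,0,0,0,7],[9,0,0,0,0,6.6],[4,0,0,0,0,0],[0,0,0,0,0,0],[0,0,0,0,0,0]])

```text
t: 28.62
eef_pos: [0.5967, -0.1052, 0.4022]
ee_rot: [3.141, 0.0, -0.705]
force: [-0.1, -0.4, -0.3]
width: 0.0669
```

```bash
python3 look.py w10.png keeper_knob keeper_top; python3 - <<'E'
from h2 import *
print(w2pix('wrist',[.5965,-.105,.178]))
t=arm.grab_frame('top');s=arm.grab_frame('scene');save(s,'s10.png');save(t,'t10.png')
Z={'keeper_knob':.16,'piston':.014,'spring_unit':.014}
for n in('top','scene'):
  for k in Z:
    for r in arm.spot_point(k,n)[:4]: print(n,k,round(r['score'],2),np.round(r['xy']),np.round(pix2w(n,r['xy'],Z[k]),3)[:2])
E
```

```text
28.62 [ 0.5967 -0.1052  0.4022] [ 1.7999e+02  2.0000e-02 -4.0400e+01] [-0.1 -0.4 -0.3] 0.0669
keeper_knob 0.8 [321.5 253.8] [ 0.5983 -0.1081]
[319.79552183 267.66010501]
top keeper_knob 0.65 [369. 231.] [ 0.592 -0.104]
top piston 0.66 [368. 280.] [ 0.48  -0.123]
top spring_unit 0.79 [451. 210.] [ 0.666 -0.341]
top spring_unit 0.77 [426. 286.] [ 0.466 -0.275]
scene keeper_knob 0.63 [270. 212.] [ 0.592 -0.111]
scene piston 0.92 [368. 322.] [0.619 0.215]
scene piston 0.7 [305. 263.] [ 0.542 -0.048]
scene piston 0.55 [297. 244.] [ 0.491 -0.123]
scene spring_unit 0.81 [317. 284.] [0.59  0.038]
scene spring_unit 0.75 [264. 224.] [ 0.477 -0.269]
scene spring_unit 0.67 [192. 244.] [ 0.675 -0.34 ]
```

>>> move_arm(deltas=[[1,-1,-15,0,0,0],[0,0,-20,0,0,0],[0,0,-20,0,0,0],[0,0,-15,0,0,0],[0,0,-6,0,0,0]])

```text
t: 29.58
eef_pos: [0.5972, -0.1061, 0.3236]
ee_rot: [3.139, 0.003, -0.702]
force: [-0.2, 0.0, -0.6]
width: 0.0674
```

>>> move_arm(deltas=[[0,0,0,0,0,0],[0,0,0,0,0,0],[0,0,0,0,0,0],[0,0,0,0,0,0],[0,0,0,0,0,0]], claw=175, squeeze=5)

```text
t: 30.0
eef_pos: [0.5982, -0.1061, 0.3271]
ee_rot: [-3.14, -0.001, -0.701]
force: [0.5, -0.5, -0.2]
width: 0.039
```

>>> move_arm(deltas=[[0,0,0,0,0,0],[0,0,0,0,0,0],[0,0,0,0,0,0],[0,0,0,0,0,0],[0,0,0,0,0,0]])

```text
t: 30.42
eef_pos: [0.5979, -0.1061, 0.3261]
ee_rot: [-3.142, -0.0, -0.701]
force: [0.1, -0.5, 0.9]
width: 0.0275
```

The knob is caged (27.5 mm opening round the 24 mm knob). Next I'll follow the arc.

>>> move_arm(deltas=[[-6.1,-6.4,0,0,0,-5.75],[-6.6,-5.7,0,0,0,-5.75],[-7.3,-5.1,0,0,0,-5.75],[-7.7,-4.3,0,0,0,-5.75],[-8.1,-3.5,0,0,0,-5.75]])

```text
t: 30.83
eef_pos: [0.5623, -0.1314, 0.3262]
ee_rot: [-3.141, -0.0, -1.208]
force: [0.8, -0.6, 0.6]
width: 0.0277
```

```bash
python3 - <<'E'
from h2 import *
s=arm.get_state();print(s['eef_pos'],s['force'],s['width'])
for n in('scene',):
  arm.grab_frame(n)
  for r in arm.spot_point('keeper_knob',n)[:2]: print(n,round(r['score'],2),np.round(r['xy']),np.round(pix2w(n,r['xy'],.16),3)[:2])
E
```

```text
[ 0.56226457 -0.13135881  0.32616692] [ 0.80944973 -0.62105913  0.63885756] 0.027746595436176517
scene 0.67 [274. 204.] [ 0.558 -0.132]
```

>>> move_arm(deltas=[[-8.4,-2.7,0,0,0,-5.75],[-8.6,-1.9,0,0,0,-5.75],[-8.8,-0.9,0,0,0,-5.75],[-8.8,-0.1,0,0,0,-5.75],[-8.8,0.8,0,0,0,-5.75]])

```text
t: 31.35
eef_pos: [0.5191, -0.1359, 0.3263]
ee_rot: [-3.141, -0.0, -1.705]
force: [0.9, -0.7, 0.7]
width: 0.0273
```

>>> move_arm(deltas=[[-8.7,1.7,0,0,0,-5.75],[-8.4,2.5,0,0,0,-5.75],[-8.2,3.4,0,0,0,-5.75],[-4,2,0,0,0,-3],[-3.8,2.2,0,0,0,-2.75]])

```text
t: 31.77
eef_pos: [0.4858, -0.1239, 0.3263]
ee_rot: [-3.141, 0.0, -2.105]
force: [1.0, -1.5, 0.1]
width: 0.0271
```

>>> move_arm(deltas=[[-1.3,0.8,0,0,0,0],[-1,0.6,0,0,0,0],[0,0,0,0,0,0],[0,0,0,0,0,0],[0,0,0,0,0,0]])

```text
t: 32.18
eef_pos: [0.4836, -0.1227, 0.326]
ee_rot: [3.141, -0.0, -2.105]
force: [0.4, 0.3, -0.8]
width: 0.0278
```

>>> move_arm(deltas=[[-0.9,0.5,0,0,0,0],[-0.8,0.5,0,0,0,0],[0,0,0,0,0,0],[0,0,0,0,0,0],[0,0,0,0,0,0]])

```text
t: 32.6
eef_pos: [0.4822, -0.122, 0.3261]
ee_rot: [-3.14, 0.0, -2.106]
force: [4.1, -3.9, -3.8]
width: 0.0277
```

```bash
python3 - <<'E'
from h2 import *
s=arm.get_state();print(s['eef_pos'],s['force'],s['width'])
arm.grab_frame('scene')
for r in arm.spot_point('keeper_knob','scene')[:2]: print(round(r['score'],2),np.round(r['xy']),np.round(pix2w('scene',r['xy'],.16),3)[:2])
E
```

```text
[ 0.48221837 -0.1219626   0.32611128] [ 4.14870619 -3.88635668 -3.76903284] 0.02774700428929925
0.77 [297. 193.] [ 0.478 -0.131]
```

The reaction is 5.7 N, so the keeper is at its shut stop. I'll back off, open, rise clear and check.

>>> move_arm(deltas=[[0.9,-0.5,0,0,0,0],[0,0,0,0,0,0],[0,0,0,0,0,0],[0,0,0,0,0,0],[0,0,0,0,0,0]], claw=60)

```text
t: 33.12
eef_pos: [0.4824, -0.1222, 0.326]
ee_rot: [3.141, -0.0, -2.106]
force: [-0.3, -0.5, -0.7]
width: 0.0554
```

>>> move_arm(deltas=[[0,0,8,0,0,0],[0,0,20,0,0,0],[0,0,35,0,0,0],[0,0,40,0,0,0],[0,0,40,0,0,0]])

```text
t: 33.53
eef_pos: [0.4819, -0.1223, 0.4712]
ee_rot: [3.141, -0.001, -2.106]
force: [1.3, 0.3, -0.6]
width: 0.067
```

>>> move_arm(deltas=[[-10,-20,0,0,0,0],[-10,-30,0,0,0,0],[-10,-30,0,0,0,0],[-5,-20,0,0,0,0],[0,0,0,0,0,0]])

```text
t: 33.95
eef_pos: [0.4463, -0.2246, 0.4699]
ee_rot: [-3.141, -0.0, -2.108]
force: [-0.3, -0.2, -0.6]
width: 0.067
```

```bash
python3 look.py w11.png keeper_knob keeper_top; python3 - <<'E'
from h2 import *
t=arm.grab_frame('top');s=arm.grab_frame('scene');w=cv2.imread('pics/w11.png')
for n in('top','scene'):
  for k,z in(('keeper_top',.201),('keeper_knob',.16),('piston',.014),('spring_unit',.014)):
    for r in arm.spot_point(k,n)[:2]: print(n,k,round(r['score'],2),np.round(r['xy']),np.round(pix2w(n,r['xy'],z),3)[:2])
cv2.imwrite('pics/m11.png',np.vstack([np.hstack([cv2.resize(s[170:310,230:370,::-1],(400,400),interpolation=cv2.INTER_CUBIC),cv2.resize(t[190:330,270:410,::-1],(400,400),interpolation=cv2.INTER_CUBIC)]),cv2.copyMakeBorder(cv2.resize(w[:400],(320,200)),0,0,0,480,0)]))
E
```

```text
33.95 [ 0.4463 -0.2246  0.4699] [-1.7997e+02 -2.0000e-02 -1.2080e+02] [-0.3 -0.2 -0.6] 0.067
keeper_knob 0.89 [341.  338.3] [ 0.4836 -0.1267]
keeper_top 0.27 [331.7 338.8] [ 0.4802 -0.152 ]
top keeper_top 0.89 [347. 260.] [ 0.523 -0.051]
top piston 0.89 [243. 229.] [0.605 0.204]
top piston 0.19 [344. 259.] [ 0.532 -0.058]
top spring_unit 0.68 [453. 210.] [ 0.667 -0.347]
top spring_unit 0.62 [312. 242.] [0.575 0.025]
scene keeper_top 0.79 [306. 197.] [ 0.532 -0.046]
scene keeper_knob 0.9 [296. 194.] [ 0.481 -0.132]
scene piston 0.71 [367. 320.] [0.615 0.209]
scene piston 0.63 [296. 244.] [ 0.492 -0.127]
scene spring_unit 0.89 [314. 281.] [0.585 0.024]
scene spring_unit 0.83 [264. 229.] [ 0.497 -0.247]
```

View pics/m11.png

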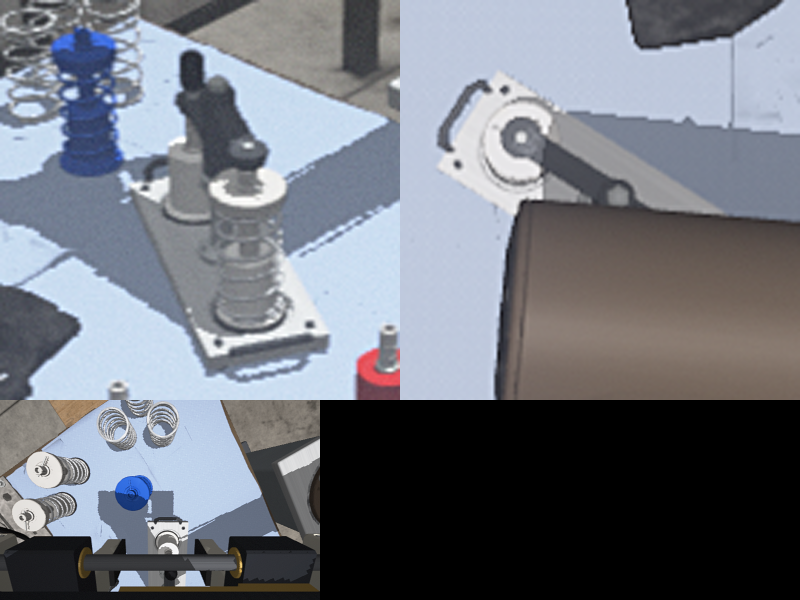

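The final picture shows the high arm over the spring unit (top view (312,242)) and the low arm with its knob over the piston. The arm is well clear, so I'll hand in.

```bash
python3 -c "
from station import arm
print(arm.job_done())"
```

```text
the job is handed in; nothing more can be done
None
```

I swapped the two parts and turned the keeper to its shut stop, handing in at about 34 s of the 72 s allowed; no verdict was reported.

**What I did:** I stood the piston on free table by its stem, then carried the spring unit by its pin over the keeper into the +x nest. The piston went into the −x nest, and I turned the keeper by caging its knob between the fingers.

**Last checks:**
- **Seating:** Each part went below the nest rim without side contact. Each met the floor at the height worked out from where it was picked up, 0.327 m for the unit and 0.267 m for the piston (tool height).
- **Keeper:** The stop pushed back with about 5.7 N. The final picture shows the high arm over the spring unit and the low arm over the piston.
- **Surroundings:** The arm is clear of everything. Near the carrier, the blue and red look-alikes show no change. I did not measure the bystanders again at the end, but the arm never worked near them.

**Disagreements:**
- The trained networks' position estimates differed from each other by up to about 10 mm and sometimes named a look-alike. I relied on the plate edges, the wrist camera and relative moves instead.
- I did not measure the final keeper angle from a picture. The shut reading rests on the contact force and the knob position, which came out within about 1° of the closed direction.

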